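Swap which push-catch box stands open

ROBOT

A 7-joint arm with a two-finger parallel gripper is mounted at the origin on the work surface; the furniture and walls round the work are solid. World frame = base frame: x ahead of the robot, y to its left, z up, the work surface at z = 0. Lengths are in m, angles in rad, forces in N, time in s.
With the tool pointing down it reaches from about 0.4 to 0.875 m from the base axis. Payload 6.5 kg.
Tool frame: the origin (TCP) lies midway between the tips of the shut fingers; the grasp point (between the pads) lies 19 mm behind it; z points along the fingers, y is the direction in which the jaws open and shut (so a half turn about z gives the same grasp; the last joint's range is limited). The gripper opens to 85 mm and grips with 20 to 120 N. Pads are 22 mm wide; open, the fingers measure 114 mm over their backs; the gripper's body (76 mm by 85 mm) begins 54 mm behind the grasp point. The pads swing forward as they close: fully open they stand 13 mm farther back than shut.
Start: joints at [1.201, 0.536, -0.004, 1.538, 0.003, 1.067, -0.071], TCP at [0.194, -0.62, 0.231] pointing down, gripper open.
Joint ranges: [-2.7, 2.7], [-0.37, 2.16], [-1.27, 1.26], [0.24, 2.4], [-1.31, 4.45], [0.19, 1.91], [-2.76, 2.76]. Speed limits (rad/s): [2.39, 2.39, 3.14, 3.14, 3.14, 3.14, 3.14].

INTERFACE

Orientations are given as a unit quaternion [x, y, z, w].
In Python, from plant import ctrl, capture, camera_info, hand_in gives the robot as it stands.
- The arm moves only by the shell command python3 -m handwheel 'ROWS' [FORCE]. ROWS is text: rows parted by semicolons, each of 7 numbers parted by spaces: the shift along the tool's x, y, z in cm, then the turn, a rotation vector about the tool's x, y, z in rad, then the finger opening in cm, from 0 to 8.54. In form: x y z rx ry rz jaw; .... A call has 1 to 20 rows; each row shifts and turns the pose as measured when the row begins, along the tool's axes as they then stand; what a row does not reach is not made up. A row lasts 1/12 s, in which the tool goes at most 41.7 mm and 7.16 degrees, less where a joint would pass 70% of its speed; a pose out of reach is approached as far as the arm can. A call with a gripper value outside its range is refused whole. The fingers move at their own pace and stop on an object; FORCE is the grip in N (left out, the last holds). Time passes only in rows, so rows that do not move let the fingers close. It gives the time, the measured TCP pose, the force and the opening at its end, in the units of the state.
- ctrl.sense(): the state, without advancing time (a new reading comes with each control period).
- capture(name): name is "scene" or "side" or "wrist"; returns (picture, depth): 420x560x3 uint8, red, green, blue; 420x560 float32, m along the optical axis (not along the pixel's ray), 0 where there is no reading.
- camera_info(name): a dict with "fx", "fy", "cx", "cy" (pixels), "position" and "rotation" of the camera in the world. Camera axes: x right, y down, z forward; pixel columns grow to the right and rows downward; lengths in m; the calibration is good to about 2 mm. A picture is of the moment at which its call begins: read the wrist's pose just before it. camera_info takes no time and is no camera call; for the wrist camera it gives the pose at the moment of the call.
- hand_in(): hands the job in, once; it reports no verdict.
The state is a dict: "time": time; "joint_pos": joint angles; "joint_vel": joint speeds; "tau": joint torques, N m; "tcp_pos": TCP position; "ee_rot": TCP orientation; "wrist_force": force on the tool from outside, world axes, zero at the start; "wrist_torque": the same for the moment, N m; "width": finger opening in m.
Only numpy, scipy, OpenCV 4.12 (cv2) and the standard library are available. Lean on these libraries where they do the work, as an engineer would, in place of code of your own. Each camera call takes 0.05 s, during which the arm holds its last target.

TASK

Three small white storage boxes with push-push lids stand on the bench. We are done with the red-lidded box: press its raised lid down until the catch holds it shut. The blue-lidded box is needed now: press its shut lid so that the catch lets go and the lid springs up. Leave the yellow-lidded box shut.

Things in the scene. Friction and masses are not known exactly. Their poses are not given: they have to be found in the camera images.
- red_pad (a point): Centre of the round black pad (26 mm wide) on top of the red lid, which starts raised. White box fixed to the bench, 120 deep, 100 wide, 60 mm high, 4 mm walls; lid 109 x 90 mm, between the walls, hinged on the far wall, 80 mm from the pad. Site x points to the hinge, z out of the lid's top. Shut: level, flush with the rim, 60 mm above the bench; raised: at 0.45 rad, pad about 35 mm higher.
- blue_pad (a point): Same point on an equal box's blue lid, which starts shut and latched. All three boxes: the catch changes state when the pad is pressed at least 5 mm below flush and let go (6 mm is sure, stop at 7 to 9 mm, 2 to 3 N if slow). A raised lid so pressed then stays shut, flush; a shut lid so pressed rises by itself in about 1 s on a damped spring. A raised lid pressed too little rises again.
- yellow_pad (a point): Same point on an equal box's yellow lid, which starts shut and latched and shall stay so. Same sizes, axes and catch.

How it is judged:
At the end, for the whole second after the job is handed in: The red lid is latched shut (within 0.08 rad of level), the blue lid has sprung up (more than 0.3 rad from level) and the yellow lid is shut (within 0.08 rad of level) (angle between each of red_pad, yellow_pad's own z axis and vertical below 0.08 rad and angle between blue_pad's own z axis and vertical above 0.3 rad); the robot touches nothing.
It also fails if it takes over 40 s, if anything falls off the work surface, if the arm or the gripper's body presses on something with over 40 N, if the wrist force passes 120 N, or if a joint passes its speed limit or range.

## Working session

There is one attempt and no reset: what is moved stays moved. The work goes in short steps, Python scripts to look and compute and a shell command to move; the robot and the scene stay as the last step left them, time stands still between calls to the robot, and variables do not carry over. Pictures are saved under pics/ and viewed, and the job is handed in when it is done.

```bash
ls; mkdir -p pics; python3 - <<'E'
from plant import ctrl,capture,camera_info
import cv2,numpy as np
for n in ["scene","side"]:
    p,d=capture(n); cv2.imwrite(f"pics/{n}0.png",p[:,:,::-1]); np.save(f"pics/{n}0.npy",d)
    c=camera_info(n); print(n,c)
s=ctrl.sense(); print({k:np.round(v,3) for k,v in s.items()})
E
```

```text
pics
scene {'fx': 535.4311100432385, 'fy': 535.4311100432385, 'cx': 282.34273733543404, 'cy': 208.3199801295975, 'position': array([0.1233883 , 0.45392321, 0.79196043]), 'rotation': array([-0.36407337,  0.87184673, -0.3012951 ,  0.12866669])}
side {'fx': 475.9167081500243, 'fy': 475.9167081500243, 'cx': 288.01643133190396, 'cy': 208.3366324070816, 'position': array([ 0.20883053, -0.62156359,  0.49430088]), 'rotation': array([ 0.83363781, -0.18348885,  0.11459286, -0.50818138])}
{'time': np.float64(0.1), 'joint_pos': array([ 1.201,  0.537, -0.004,  1.539,  0.003,  1.067, -0.071]), 'joint_vel': array([ 0.001, -0.004,  0.002, -0.001,  0.   ,  0.   , -0.001]), 'tau': array([ 2.0000e-03, -5.8458e+01,  1.0520e+00, -2.5978e+01,  1.3000e-02,
        5.0000e-03, -0.0000e+00]), 'tcp_pos': array([ 0.194, -0.62 ,  0.231]), 'ee_rot': array([ 0.988,  0.151, -0.   , -0.001]), 'wrist_force': array([-0.736, -0.599, -0.551]), 'wrist_torque': array([-0.021,  0.012, -0.001]), 'width': np.float64(0.085)}
```

View pics/scene0.png

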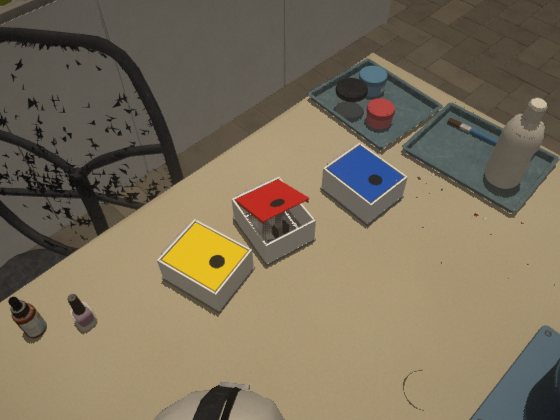

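View pics/side0.png

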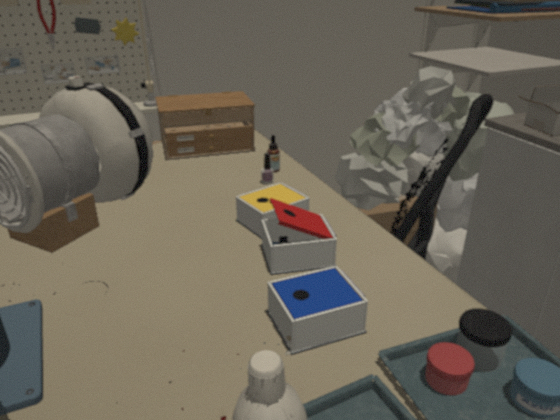

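The scene view shows the pads at about (375,180) for blue, (277,203) for red and (217,261) for yellow. In the side view they are at about (301,295), (289,212) and (263,200). Next I locate them in the world frame.

```bash
cat > h.py <<'E'
import numpy as np,cv2
from scipy.spatial.transform import Rotation as R
from plant import ctrl,capture,camera_info
def ray(c,u,v):
    return R.from_quat(c['rotation']).apply([(u-c['cx'])/c['fx'],(v-c['cy'])/c['fy'],1.])
def onz(c,u,v,z):
    r=ray(c,u,v); o=np.array(c['position']); return o+r*(z-o[2])/r[2]
def pad(p,u,v,w=18):
    g=p.max(axis=2); sub=(g[v-w:v+w,u-w:u+w]<60).astype('uint8')
    n,l,s,ce=cv2.connectedComponentsWithStats(sub)
    k=min((i for i in range(1,n) if s[i,4]>15),key=lambda i:np.hypot(*(ce[i]-w)))
    return ce[k]+[u-w,v-w],s[k,4]
def tri(c1,a,c2,b):
    r1=ray(c1,*a);r2=ray(c2,*b);o1=np.array(c1['position']);o2=np.array(c2['position'])
    t=np.linalg.lstsq(np.c_[r1,-r2],o2-o1,rcond=None)[0]
    A=o1+r1*t[0];B=o2+r2*t[1];return (A+B)/2,np.linalg.norm(A-B)
E
python3 - <<'E'
from h import *
P={n:cv2.imread(f"pics/{n}0.png")[:,:,::-1] for n in("scene","side")}
D={n:np.load(f"pics/{n}0.npy") for n in P};C={n:camera_info(n) for n in P}
seed=dict(blue=[(375,180),(301,295)],red=[(277,203),(289,212)],yellow=[(217,261),(263,200)])
for k,(a,b) in seed.items():
    q={}
    for n,s in zip(P,(a,b)):
        q[n],ar=pad(P[n],*s,w=18 if n=="scene" else 12); u,v=np.round(q[n]).astype(int)
        d=D[n][v,u]; print(k,n,q[n].round(1),ar,"z=.06:",onz(C[n],*q[n],.06).round(4),"depth:",(np.array(C[n]['position'])+ray(C[n],*q[n])*d).round(4))
    print(k,"tri",tri(C["scene"],q["scene"],C["side"],q["side"]))
# lid hinge direction from lid colour points via depth
hsv=cv2.cvtColor(P["scene"],cv2.COLOR_RGB2HSV)
for k,(lo,hi) in dict(blue=(105,125),yellow=(20,32),red=(0,6)).items():
    m=((hsv[...,0]>=lo)&(hsv[...,0]<=hi)&(hsv[...,1]>170)&(hsv[...,2]>90)).astype('uint8'); m[:150]=0 if k!='blue' else m[:150]; m[:, :150]=0
    n,l,s,ce=cv2.connectedComponentsWithStats(m); i=1+s[1:,4].argmax()
    ct=max(cv2.findContours((l==i).astype('uint8'),0,2)[0],key=cv2.contourArea)
    if k!='red':
        w=np.array([onz(C["scene"],*x[0],.06)[:2] for x in ct])
        print(k,s[i],cv2.boxPoints(cv2.minAreaRect((w*1000).astype('float32'))).round(0).tolist())
    else:
        vv,uu=np.where(l==i); pts=np.array([np.array(C["scene"]['position'])+ray(C["scene"],u,v)*D["scene"][v,u] for u,v in zip(uu,vv) if D["scene"][v,u]>0])
        m0=np.median(pts,0); pts=pts[np.linalg.norm(pts-m0,axis=1)<.09]; c0=pts.mean(0); nn=np.linalg.svd(pts-c0,full_matrices=False)[2][2]; nn*=np.sign(nn[2])
        print("red",s[i],c0,nn,"tilt",np.arccos(nn[2]),"hinge azim",np.arctan2(*(-nn[1::-1]*-1)))
        for x in cv2.approxPolyDP(ct,5,True)[:,0]:
            r=ray(C["scene"],*x);o=np.array(C["scene"]['position']); print(x,(o+r*((c0-o)@nn)/(r@nn)).round(3))
E
```

```text
blue scene [374.8 179.3] 95 z=.06: [ 0.4665 -0.1147  0.06  ] depth: [ 0.4664 -0.1145  0.0603]
blue side [300.5 294.6] 99 z=.06: [ 0.4666 -0.1166  0.06  ] depth: [ 0.4671 -0.1157  0.0592]
blue tri (array([ 0.46707692, -0.1155141 ,  0.05901328]), np.float64(0.00015730663192330938))
red scene [276.8 202.3] 59 z=.06: [0.5533 0.0491 0.06  ] depth: [0.534  0.0673 0.093 ]
red side [289.  212.6] 23 z=.06: [0.5615 0.126  0.06  ] depth: [0.533  0.0655 0.0952]
red tri (array([0.53377287, 0.06765443, 0.09378215]), np.float64(0.0005062990060572521))
yellow scene [216.5 261.2] 91 z=.06: [0.5345 0.2034 0.06  ] depth: [0.5342 0.2035 0.0605]
yellow side [262.2 199.5] 17 z=.06: [0.5357 0.2015 0.06  ] depth: [0.5355 0.201  0.0603]
yellow tri (array([0.5357225 , 0.20286864, 0.0589869 ]), np.float64(0.001225082830541178))
blue [ 328  146   75   55 1914] [[435.0, -156.0], [541.0, -161.0], [546.0, -74.0], [439.0, -69.0]]
yellow [ 162  223   85   68 2917] [[495.0, 240.0], [515.0, 154.0], [621.0, 178.0], [601.0, 265.0]]
red [ 236  180   73   44 1523] [0.55028992 0.06691636 0.08566073] [ 0.4246479  -0.09069597  0.90080431] tilt 0.4491780669244223 hinge azim -0.2104177593509446
[308 198] [0.495 0.033 0.108]
[277 180] [0.589 0.014 0.062]
[236 200] [0.606 0.098 0.062]
[263 223] [0.509 0.122 0.111]
```

```bash
python3 - <<'E'
from h import *
D=np.load("pics/scene0.npy");c=camera_info("scene")
for u,v in [(538,105),(520,125),(508,160),(500,180),(352,90),(374,80),(233,388),(265,410),(540,395)]:
    print(u,v,(np.array(c['position'])+ray(c,u,v)*D[v,u]).round(3))
s=ctrl.sense();t=np.array(s['tcp_pos']);r=R.from_quat(s['ee_rot']);print(r.as_matrix().round(3))
r1=r*R.from_rotvec([0,0,.35]);print(r1.as_matrix().round(3), (r1.inv().apply(np.array([.4668,-.1152,.23])-t)*100).round(2))
E
```

```text
538 105 [ 0.317 -0.335  0.192]
520 125 [ 0.327 -0.321  0.15 ]
508 160 [ 0.316 -0.306  0.081]
500 180 [ 0.315 -0.312  0.021]
352 90 [ 0.658 -0.273  0.062]
374 80 [ 0.659 -0.35   0.045]
233 388 [0.317 0.345 0.193]
265 410 [0.266 0.343 0.225]
540 395 [0.06  0.035 0.069]
[[ 0.954  0.299 -0.001]
 [ 0.299 -0.954  0.001]
 [-0.    -0.002 -1.   ]]
[[ 0.999 -0.046 -0.001]
 [-0.046 -0.999  0.001]
 [-0.001 -0.001 -1.   ]] [ 24.9  -51.65   0.11]
```

```bash
python3 -m handwheel '0 0 -2.3 0 0 0.117 0; 0 0 -2.3 0 0 0.117 0; 0 0 -2.3 0 0 0.117 0; 1 -2 0 0 0 0 0; 1.3 -2.6 0 0 0 0 0;1.3 -2.6 0 0 0 0 0;1.3 -2.6 0 0 0 0 0;1.3 -2.6 0 0 0 0 0;1.3 -2.6 0 0 0 0 0;1.3 -2.6 0 0 0 0 0;1.3 -2.6 0 0 0 0 0;1.3 -2.6 0 0 0 0 0;1.3 -2.6 0 0 0 0 0;1.3 -2.6 0 0 0 0 0;1.3 -2.6 0 0 0 0 0;1.3 -2.6 0 0 0 0 0;1.3 -2.6 0 0 0 0 0;1.3 -2.6 0 0 0 0 0;1.3 -2.6 0 0 0 0 0;1.3 -2.6 0 0 0 0 0'
cat > rel.py <<'E'
import sys
from h import *
s=ctrl.sense();t=np.array(s['tcp_pos']);r=R.from_quat(s['ee_rot']);g=np.array([float(x) for x in sys.argv[1:4]]);yaw=float(sys.argv[4])
rd=R.from_euler('z',yaw)*R.from_euler('x',np.pi)
print("t",s['time'],"tcp",t.round(4),"w",s['width'],"f",np.round(s['wrist_force'],2),"q",np.round(s['joint_pos'],2))
print("shift cm",(r.inv().apply(g-t)*100).round(2),"rot",(r.inv()*rd).as_rotvec().round(3))
E
python3 rel.py .4668 -.1152 .09 -.047
```

```text
time: 1.77
tcp_pos: [0.4424, -0.1821, 0.296]
ee_rot: [0.999, -0.039, -0.006, -0.005]
wrist_force: [0.6, -0.7, -0.2]
width: 0.0002
t 1.7667 tcp [ 0.4424 -0.1821  0.296 ] w 0.00022504166345508334 f [ 0.56 -0.74 -0.2 ] q [ 0.48  0.19 -0.2   1.88  0.04  1.09 -1.39]
shift cm [ 2.18 -6.68 20.63] rot [-0.009  0.013 -0.032]
```

```bash
python3 -m handwheel '0.55 -1.67 1 -0.002 0.003 -0.008 0;0.55 -1.67 2 -0.002 0.003 -0.008 0;0.55 -1.67 2 -0.002 0.003 -0.008 0;0.55 -1.67 2 -0.002 0.003 -0.008 0;0 0 3 0 0 0 0;0 0 3 0 0 0 0;0 0 3 0 0 0 0;0 0 2 0 0 0 0;0 0 1 0 0 0 0;0 0 0 0 0 0 0;0 0 0 0 0 0 0'
python3 rel.py .4668 -.1152 .066 -.047
python3 - <<'E'
from h import *
for n in("scene","side"):
    p,d=capture(n); cv2.imwrite(f"pics/{n}1.png",p[:,:,::-1])
E
```

```text
time: 2.68
tcp_pos: [0.473, -0.1025, 0.0981]
ee_rot: [1.0, -0.015, 0.001, -0.002]
wrist_force: [1.3, -0.1, 0.9]
width: 0.0002
t 2.6833 tcp [ 0.473  -0.1025  0.0981] w 0.0002124552505451075 f [ 1.27 -0.07  0.93] q [ 0.31  0.48 -0.23  2.06  0.17  0.62 -1.63]
shift cm [-0.59  1.3   3.2 ] rot [-0.004 -0.002  0.017]
```

View pics/side1.png

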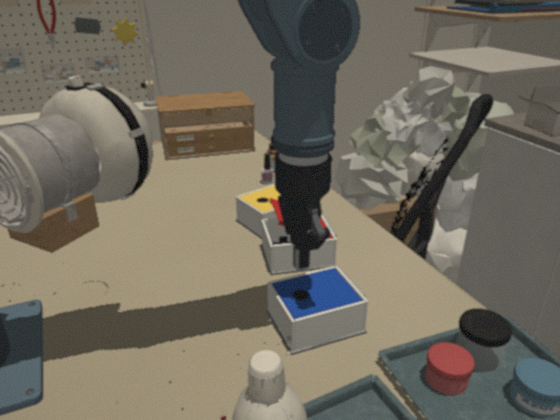

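The fingertip at (305,265) is just above the blue pad at (301,295). It overshot by about 1.4 cm, so I correct that first.

```bash
python3 -m handwheel '-0.3 0.7 0.5 0 0 0.01 0;-0.3 0.6 0.5 0 0 0.006 0;0 0 0.5 0 0 0 0;0 0 0.5 0 0 0 0;0 0 0 0 0 0 0;0 0 0 0 0 0 0'
python3 rel.py .4668 -.1152 .053 -.047
```

```text
time: 3.28
tcp_pos: [0.4691, -0.1187, 0.0803]
ee_rot: [1.0, -0.025, 0.005, -0.001]
wrist_force: [-0.2, 1.0, 0.7]
width: 0.0001
t 3.2833 tcp [ 0.4691 -0.1187  0.0803] w 6.790123073602833e-05 f [-0.21  1.01  0.66] q [ 0.33  0.5  -0.21  2.07  0.18  0.57 -1.63]
shift cm [-0.27 -0.33  2.72] rot [-0.002 -0.011 -0.004]
```

```bash
python3 -m handwheel '-0.15 -0.17 0.4 0 -0.01 0 0;-0.1 -0.1 0.3 0 0 0 0;0 0 0.3 0 0 0 0;0 0 0.3 0 0 0 0;0 0 0 0 0 0 0;0 0 0 0 0 0 0'
python3 rel.py .4668 -.1152 .053 -.047
```

```text
time: 3.78
tcp_pos: [0.467, -0.1146, 0.0659]
ee_rot: [1.0, -0.025, 0.0, -0.001]
wrist_force: [1.0, 0.2, -0.2]
width: 0.0002
t 3.7833 tcp [ 0.467  -0.1146  0.0659] w 0.00020333765433350656 f [ 1.02  0.24 -0.2 ] q [ 0.31  0.53 -0.2   2.08  0.19  0.55 -1.64]
shift cm [-0.01  0.06  1.29] rot [-0.003 -0.    -0.002]
```

```bash
python3 -m handwheel '0 0.05 0.15 0 0 0 0;0 0 0.15 0 0 0 0;0 0 0.15 0 0 0 0;0 0 0.15 0 0 0 0;0 0 0.15 0 0 0 0;0 0 0.1 0 0 0 0;0 0 0 0 0 0 0;0 0 0 0 0 0 0'
python3 rel.py .4668 -.1152 .053 -.047
```

```text
time: 4.45
tcp_pos: [0.4673, -0.1152, 0.0568]
ee_rot: [1.0, -0.025, 0.0, -0.001]
wrist_force: [-0.4, -0.0, -0.1]
width: -0.0001
t 4.45 tcp [ 0.4673 -0.1152  0.0568] w -0.00013377134228882186 f [-0.4 -0.  -0.1] q [ 0.31  0.55 -0.2   2.08  0.2   0.53 -1.65]
shift cm [-0.05  0.    0.38] rot [-0.003 -0.001 -0.002]
```

```bash
python3 -m handwheel '-0.03 0 0.1 0 0 0 0;0 0 0.1 0 0 0 0;0 0 0.1 0 0 0 0;0 0 0.05 0 0 0 0;0 0 0 0 0 0 0;0 0 0 0 0 0 0'
python3 rel.py .4668 -.1152 .053 -.047
python3 - <<'E'
from h import *
p,d=capture("side"); cv2.imwrite("pics/side2.png",cv2.resize(p[230:360,230:390,::-1],None,fx=4,fy=4))
E
```

```text
time: 4.95
tcp_pos: [0.4675, -0.1152, 0.0533]
ee_rot: [1.0, -0.025, 0.001, -0.001]
wrist_force: [-0.2, 1.1, 1.3]
width: -0.0
t 4.95 tcp [ 0.4675 -0.1152  0.0533] w -5.966604846696238e-06 f [-0.16  1.08  1.31] q [ 0.31  0.56 -0.19  2.08  0.2   0.52 -1.65]
shift cm [-0.07 -0.    0.03] rot [-0.002 -0.002 -0.002]
```

View pics/side2.png

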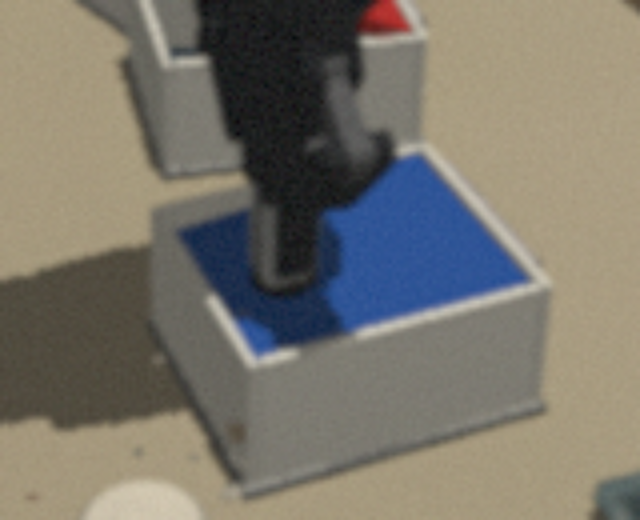

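The crop shows the tip on the pad at about (285,285) and the blue lid sunk below its rim at the front. I let go and lift.

```bash
python3 -m handwheel '0 0 -1 0 0 0 0;0 0 -2.5 0 0 0 0;0 0 -3 0 0 0 0;0 0 -3 0 0 0 0;0 0 -2 0 0 0 0;0 0 -1 0 0 0 0;0 0 0 0 0 0 0;0 0 0 0 0 0 0;0 0 0 0 0 0 0;0 0 0 0 0 0 0;0 0 0 0 0 0 0;0 0 0 0 0 0 0'
python3 rel.py .531 .0675 .17 -.21
python3 - <<'E'
from h import *
p,d=capture("side"); cv2.imwrite("pics/side3.png",p[:,:,::-1])
E
```

```text
time: 6.0
tcp_pos: [0.4638, -0.1148, 0.185]
ee_rot: [1.0, -0.024, -0.002, -0.002]
wrist_force: [0.0, 0.8, -0.3]
width: 0.0002
t 6.0 tcp [ 0.4638 -0.1148  0.185 ] w 0.0001543456881925391 f [ 0.01  0.82 -0.35] q [ 0.37  0.33 -0.26  2.01  0.11  0.82 -1.57]
shift cm [  5.84 -18.53   1.53] rot [-0.003  0.005  0.162]
```

View pics/side3.png

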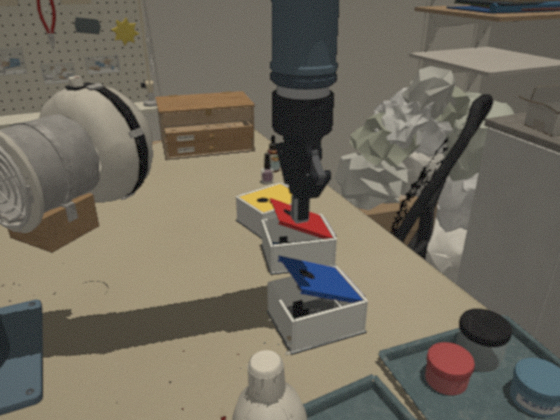

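The blue lid is now raised, with its pad at about (306,272). Next is the red box.

```bash
python3 -m handwheel '0 0 0 0 0 0.08 0;0 0 0 0 0 0.08 0;0.1 -1 0 0 0 0 0;0.25 -2 0 0 0 0 0;0.25 -2 0 0 0 0 0;0.25 -2 0 0 0 0 0;0.25 -2 0 0 0 0 0;0.25 -2 0 0 0 0 0;0.25 -2 0 0 0 0 0;0.25 -2 0 0 0 0 0;0.2 -1.5 0 0 0 0 0;0.1 -0.7 0 0 0 0 0;0 0 0 0 0 0 0;0 0 0 0 0 0 0'
python3 rel.py .527 .0685 .12 -.21
```

```text
time: 7.22
tcp_pos: [0.5195, 0.0547, 0.177]
ee_rot: [0.994, -0.11, -0.01, -0.001]
wrist_force: [-0.3, -0.1, 0.2]
width: 0.0002
t 7.2167 tcp [0.5195 0.0547 0.177 ] w 0.0001931393306139313 f [-0.31 -0.1   0.16] q [ 0.03  0.42 -0.27  1.89  0.13  0.87 -2.1 ]
shift cm [ 0.55 -1.51  5.69] rot [-0.    0.02 -0.01]
```

```bash
python3 -m handwheel '0.25 -0.7 0.8 0 0.02 -0.01 0;0.25 -0.7 1 0 0 0 0;0 0 1 0 0 0 0;0 0 1 0 0 0 0;0 0 0.8 0 0 0 0;0 0 0.5 0 0 0 0;0 0 0 0 0 0 0;0 0 0 0 0 0 0'
python3 rel.py .527 .0685 .053 -.21
```

```text
time: 7.88
tcp_pos: [0.5255, 0.0601, 0.1198]
ee_rot: [0.994, -0.109, -0.003, 0.002]
wrist_force: [-0.5, 0.4, -0.3]
width: 0.0002
t 7.8833 tcp [0.5255 0.0601 0.1198] w 0.00023715686135880915 f [-0.45  0.41 -0.25] q [-0.    0.51 -0.25  1.93  0.18  0.74 -2.15]
shift cm [ 0.   -0.88  6.68] rot [ 0.005  0.005 -0.008]
```

```bash
python3 -m handwheel '0 -0.4 0 0.005 0.005 -0.005 0;0 -0.4 0.2 0 0 0 0;0 0 0.3 0 0 0 0;0 0 0.3 0 0 0 0;0 0 0.2 0 0 0 0;0 0 0 0 0 0 0;0 0 0 0 0 0 0'
python3 rel.py .527 .0685 .053 -.21
```

```text
time: 8.47
tcp_pos: [0.5285, 0.069, 0.1101]
ee_rot: [0.994, -0.106, 0.002, -0.001]
wrist_force: [0.5, -0.3, -0.3]
width: 0.0002
t 8.4667 tcp [0.5285 0.069  0.1101] w 0.00022460360714082316 f [ 0.48 -0.31 -0.33] q [-0.02  0.52 -0.25  1.93  0.19  0.71 -2.17]
shift cm [-0.15  0.09  5.71] rot [-0.001 -0.003 -0.003]
```

Positioned over the red pad. I press down slowly, about 4.5 cm first.

```bash
python3 -m handwheel '-0.05 0.03 0.25 0 0 0 0;-0.05 0.03 0.25 0 0 0 0;0 0 0.25 0 0 0 0;0 0 0.25 0 0 0 0;0 0 0.25 0 0 0 0;0 0 0.25 0 0 0 0;0 0 0.25 0 0 0 0;0 0 0.25 0 0 0 0;0 0 0.25 0 0 0 0;0 0 0.25 0 0 0 0;0 0 0.25 0 0 0 0;0 0 0.25 0 0 0 0;0 0 0.25 0 0 0 0;0 0 0.25 0 0 0 0;0 0 0.25 0 0 0 0;0 0 0.25 0 0 0 0;0 0 0.2 0 0 0 0;0 0 0.2 0 0 0 0;0 0 0 0 0 0 0;0 0 0 0 0 0 0'
python3 rel.py .5265 .0688 .053 -.21
```

```text
time: 10.13
tcp_pos: [0.5269, 0.0687, 0.0614]
ee_rot: [0.994, -0.106, 0.001, -0.0]
wrist_force: [-0.9, 0.4, 1.2]
width: 0.0
t 10.1333 tcp [0.5269 0.0687 0.0614] w 1.6789188924758878e-05 f [-0.88  0.45  1.21] q [-0.04  0.6  -0.23  1.95  0.22  0.61 -2.19]
shift cm [-0.05  0.    0.84] rot [-0.001 -0.002 -0.003]
```

```bash
python3 -m handwheel '0 0 0.15 0 0 0 0;0 0 0.15 0 0 0 0;0 0 0.12 0 0 0 0;0 0 0.12 0 0 0 0;0 0 0.1 0 0 0 0;0 0 0.1 0 0 0 0;0 0 0 0 0 0 0;0 0 0 0 0 0 0;0 0 0 0 0 0 0'
python3 rel.py .5265 .0688 .053 -.21
python3 - <<'E'
from h import *
p,d=capture("side"); cv2.imwrite("pics/side4.png",cv2.resize(p[180:310,220:380,::-1],None,fx=4,fy=4))
E
```

```text
time: 10.88
tcp_pos: [0.5273, 0.0687, 0.0535]
ee_rot: [0.994, -0.106, 0.002, -0.001]
wrist_force: [-0.4, 0.8, 1.1]
width: 0.0002
t 10.8833 tcp [0.5273 0.0687 0.0535] w 0.00023235348333523414 f [-0.4   0.8   1.07] q [-0.04  0.62 -0.22  1.95  0.23  0.59 -2.2 ]
shift cm [-0.08  0.01  0.05] rot [-0.001 -0.003 -0.003]
```

View pics/side4.png

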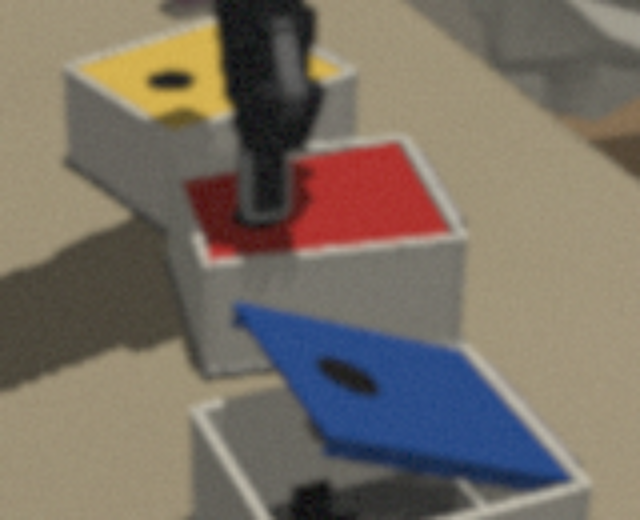

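The tip is on the red pad (crop (265,215)), the red lid is sunk below its rim, and blue is up. I press a hair more, then lift.

```bash
python3 -m handwheel '0 0 0.06 0 0 0 0;0 0 0 0 0 0 0;0 0 -0.5 0 0 0 0;0 0 -1.5 0 0 0 0;0 0 -3 0 0 0 0;0 0 -3 0 0 0 0;0 0 -3 0 0 0 0;0 0 -2.5 0 0 0 0;0 0 -1 0 0 0 0;0 0 0 0 0 0 0;0 0 0 0 0 0 0;0 0 0 0 0 0 0;0 0 0 0 0 0 0;0 0 0 0 0 0 0;0 0 0 0 0 0 0;0 0 0 0 0 0 0;0 0 0 0 0 0 0;0 0 0 0 0 0 0;0 0 0 0 0 0 0;0 0 0 0 0 0 0'
python3 - <<'E'
from h import *
for n in("side","scene"):
    p,d=capture(n); cv2.imwrite(f"pics/{n}5.png",p[:,:,::-1])
    # lid plane tilt
    c=camera_info(n);hsv=cv2.cvtColor(p,cv2.COLOR_RGB2HSV)
    for k,(lo,hi) in dict(blue=(105,125),yellow=(20,32),red=(0,6)).items():
        m=((hsv[...,0]>=lo)&(hsv[...,0]<=hi)&(hsv[...,1]>170)&(hsv[...,2]>90)&(d>0)).astype('uint8')
        if n=="side": m[320:]=0
        else: m[:140]=0
        nn,l,s,ce=cv2.connectedComponentsWithStats(m); i=1+s[1:,4].argmax()
        vv,uu=np.where(cv2.erode((l==i).astype('uint8'),np.ones((3,3)))>0)
        pts=np.array([np.array(c['position'])+ray(c,u,v)*d[v,u] for u,v in zip(uu,vv)])
        pts=pts[np.linalg.norm(pts-np.median(pts,0),axis=1)<.08]
        q=np.linalg.svd(pts-pts.mean(0),full_matrices=False)[2][2]
        print(n,k,len(pts),pts.mean(0).round(3),"tilt",np.arccos(abs(q[2])).round(3))
E
```

```text
time: 12.6
tcp_pos: [0.5223, 0.0673, 0.1976]
ee_rot: [0.994, -0.106, -0.004, 0.001]
wrist_force: [0.6, 0.1, -0.3]
width: -0.0001
side blue 76 [ 0.489 -0.119  0.088] tilt 0.452
  return _methods._mean(a, axis=axis, dtype=dtype,
  ret = ret.dtype.type(ret / rcount)
Traceback (most recent call last):
numpy.exceptions.AxisError: axis 1 is out of bounds for array of dimension 1
```

View pics/side5.png

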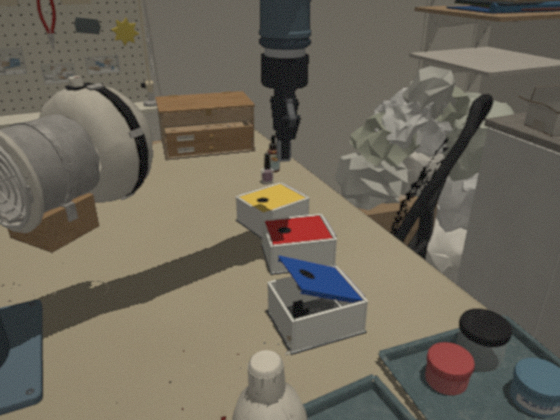

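The red lid is flush (pad at (285,230)), blue is raised (306,273), yellow is flush (263,200), and the arm is clear. I check the tilt numerically with looser masks on the red and yellow lids.

```bash
python3 - <<'E'
from h import *
p,d=capture("side");c=camera_info("side")
for k,(u0,u1,v0,v1) in dict(red=(290,320,222,234),yellow=(262,292,190,205),blue=(310,335,270,288)).items():
    pts=np.array([np.array(c['position'])+ray(c,u,v)*d[v,u] for u in range(u0,u1) for v in range(v0,v1) if d[v,u]>0])
    pts=pts[np.linalg.norm(pts-np.median(pts,0),axis=1)<.06]
    q=np.linalg.svd(pts-pts.mean(0),full_matrices=False)[2][2]
    print(k,len(pts),pts.mean(0).round(4),"tilt",np.arccos(abs(q[2])).round(3))
print(ctrl.sense()['wrist_force'],ctrl.sense()['time'])
E
```

```text
red 357 [0.5631 0.0615 0.0593] tilt 0.002
yellow 449 [0.5682 0.202  0.0592] tilt 0.006
blue 448 [ 0.4986 -0.1227  0.0834] tilt 0.455
[-0.03433844 -0.40592009  0.16746932] 12.7
```

```bash
python3 -c "
from plant import hand_in
print(hand_in())"
```

```text
the job is handed in; nothing more can be done
None
```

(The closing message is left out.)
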